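# Make up two microscopy kits

### The job

Make up the two microscope kits. The long tray is the oil-immersion kit: the oil bottle in its smaller round pocket at the end, the objective case in the larger round pocket in the middle and one box of cover glasses in the square pocket; the short tray is the fluorescence kit: the filter cube in the oblong pocket and the other box of cover glasses in the square pocket. Everything must stand upright, right down on the floor of its pocket; never tip over the bottle or the objective case, and leave the USB stick and the marker where they lie.

Things in the scene. Friction and masses are not known exactly. Their poses are not given: they have to be found in the camera images.
- long_tray: fixed white plastic kit tray, 76 mm wide (x) and 200 mm long (y; with a 7 mm flange at either end 214), 10 mm high, with three pockets in a row, each 7 mm deep with a dark floor 3 mm above the worktop: round, 48 mm across, centred at y = +66 mm (the oil bottle's); round, 58 mm across, in the middle at y = 0 (the objective case's); square, 52 x 52 mm, centred at y = -66 mm (a cover-glass box's). All pockets at x = 0. Origin: centre of the underside, on the worktop; z up.
- short_tray: fixed white plastic kit tray, 76 mm wide (x) and 140 mm long (y; with a 7 mm flange at either end 154), 10 mm high, with two pockets, each 7 mm deep with a dark floor 3 mm above the worktop: oblong, 52 mm in x by 60 mm in y, centred at y = +34 mm (the filter cube's, its longer side along the tray); square, 52 x 52 mm, centred at y = -34 mm (a cover-glass box's). Both at x = 0. Origin: centre of the underside, on the worktop; z up.
- oil_bottle: small amber bottle with black screw cap, round, 32 mm across, 72 mm high, standing upright. Origin: centre of the underside; z up the bottle.
- objective_case: round screw-lid case, pale barrel (38 mm across, up to 32 mm high) with a black lid (41 mm across), 58 mm high in all, standing upright. Origin: centre of the underside; z up.
- filter_cube: black filter cube with round ports on top and front, 45 mm in x (from -20 to +23 mm, the port's rim a little more), 34 mm in y between two plain flat sides (take it by these), 43 mm high. Origin: under its middle on the underside; z up.
- cover_box_1: small square box of cover glasses, pale blue lid on a cream base, fixed shut, 36 x 36 mm, 22 mm high. One of two that are alike; either may go in either kit. Origin: centre of the underside; x and y along its sides, z up.
- cover_box_2: the other box of cover glasses, just like cover_box_1: 36 x 36 mm, 22 mm high, origin at the centre of the underside.
- usb_stick: bystander: USB stick lying among the stock, 20 mm in x, 61 mm in y, 10 mm high; leave it where it lies. Origin: centre of the underside.
- marker: bystander: white and blue marker pen lying at the back left, 13 mm in x, 135 mm in y, 15 mm high; leave it where it lies. Origin: centre of the underside.
Mind the look-alikes: they are no part of the job. Leave any brown or orange look-alike of the filter_cube alone.

How it is judged (in metres and radians):
At the end, for the whole second after the job is handed in: All five things at rest, upright (0.12 rad) and down in their own pockets (underside under 6 mm above the worktop), origins within 11.5 mm (filter cube 13.5 mm) of the pocket's centre along each tray axis; either cover-glass box may be in either tray (x of oil_bottle in the frame of long_tray between -0.0115 and 0.0115 m and y of oil_bottle in the frame of long_tray between 0.0545 and 0.0775 m and z of oil_bottle in the frame of long_tray between 0 and 0.006 m and angle between each of oil_bottle, objective_case, filter_cube's own z axis and vertical below 0.12 rad and linear speed of each of oil_bottle, objective_case, filter_cube below 0.02 m/s and x of objective_case in the frame of long_tray between -0.0115 and 0.0115 m and y of objective_case in the frame of long_tray between -0.0115 and 0.0115 m and z of objective_case in the frame of long_tray between 0 and 0.006 m and x of filter_cube in the frame of short_tray between -0.0135 and 0.0135 m and y of filter_cube in the frame of short_tray between 0.0205 and 0.0475 m and z of filter_cube in the frame of short_tray between 0 and 0.006 m and (((x of cover_box_1 in the frame of long_tray between -0.0115 and 0.0115 m and y of cover_box_1 in the frame of long_tray between -0.0775 and -0.0545 m and z of cover_box_1 in the frame of long_tray between 0 and 0.006 m and angle between cover_box_1's own z axis and vertical below 0.12 rad and linear speed of cover_box_1 below 0.02 m/s) and (x of cover_box_2 in the frame of short_tray between -0.0115 and 0.0115 m and y of cover_box_2 in the frame of short_tray between -0.0455 and -0.0225 m and z of cover_box_2 in the frame of short_tray between 0 and 0.006 m and angle between cover_box_2's own z axis and vertical below 0.12 rad and linear speed of cover_box_2 below 0.02 m/s)) or ((x of cover_box_2 in the frame of long_tray between -0.0115 and 0.0115 m and y of cover_box_2 in the frame of long_tray between -0.0775 and -0.0545 m and z of cover_box_2 in the frame of long_tray between 0 and 0.006 m and angle between cover_box_2's own z axis and vertical below 0.12 rad and linear speed of cover_box_2 below 0.02 m/s) and (x of cover_box_1 in the frame of short_tray between -0.0115 and 0.0115 m and y of cover_box_1 in the frame of short_tray between -0.0455 and -0.0225 m and z of cover_box_1 in the frame of short_tray between 0 and 0.006 m and angle between cover_box_1's own z axis and vertical below 0.12 rad and linear speed of cover_box_1 below 0.02 m/s)))); the robot touches nothing.
It fails at once if the oil bottle or the objective case is tipped over (more than 0.7 rad) (angle between any of oil_bottle, objective_case's own z axis and vertical above 0.7 rad).
It fails at once if the USB stick or the marker is moved by more than 25 mm (distance of any of usb_stick, marker from where it was at the start of the episode above 0.025 m).
It also fails if it takes over 115 s, if anything falls off the work surface, if the arm or the gripper's body presses on something with over 40 N, if the wrist force passes 120 N, or if a joint passes its speed limit or range.

### The arm

A 7-joint arm with a two-finger parallel gripper is mounted at the origin on a cart in front of the work surface, level with it; the furniture and walls round the work are solid. World frame = base frame: x ahead of the robot, y to its left, z up, the work surface at z = 0. Lengths are in mm, angles in rad, forces in N, time in s.
With the tool pointing down it reaches from about 400 to 875 mm from the base axis. Payload 4.4 kg.
Tool frame: the origin (TCP) lies on the centre line of the jaws, within the pads' length; the fingertips stand 11 mm ahead of it and the grasp point (between the pads) lies 8 mm behind it (ctrl.tips_ahead is the distance from the TCP to the fingertips, in mm); z points along the fingers, y is the line along which they close (so a half turn about z gives the same grasp; the last joint's range is limited). The gripper opens to 85 mm and grips with 20 to 120 N. Pads are 22 mm wide; open, the fingers measure 114 mm over their backs; the gripper's body (76 mm by 85 mm) begins 54 mm behind the grasp point. The pads swing forward as they close: fully open they stand 13 mm farther back than shut.
Start: joints at [-1.193, 0.628, 0.038, 1.517, -0.027, 0.996, -0.02], TCP at [279.073, 587.057, 242.313] pointing down, gripper open.
Joint ranges: [-3.06, 3.06], [-0.37, 2.12], [-1.25, 1.32], [0.18, 2.47], [-1.1, 4.24], [0.23, 1.98], [-2.94, 2.94]. Speed limits (rad/s): [2.57, 2.57, 3.14, 3.14, 3.14, 3.14, 3.14].

### API

Orientations are given as [roll, pitch, yaw] about the fixed x, y, z axes, in that order (R = Rz(yaw) Ry(pitch) Rx(roll)).
In Python, from cell import ctrl, eyes, job gives the robot as it stands. The module is installed in compiled form; this text tells all that it offers.
- The arm moves only by the tool carry_out, never from a script. Its argument "moves" is a list of rows, each an object of numbers: "tx", "ty", "tz": the shift along the tool's x, y, z as a fraction of full scale; "twist": the turn about the tool's z as a fraction of full scale; "fingers": the opening, from 0 (shut) to 1 (fully open). In form: [{"tx": .., "ty": .., "tz": .., "twist": .., "fingers": ..}, ...]. A call has 1 to 12 rows; each row shifts and turns the commanded pose from where the row before left it, along the tool's axes as they then stand; what a row does not reach is not made up. Full scale, the value 1, is 0.3 m for a shift and pi rad for a turn. A row lasts 1/8 s, in which the tool goes at most 62.5 mm and 10.7 degrees, less where a joint would pass 70% of its speed; a pose out of reach is approached as far as the arm can. A call with a number of a shift or a turn outside -1 to 1 is refused whole. A call with a gripper value outside its range is refused whole. The fingers move at their own pace and stop on an object; the grip force is fixed at half the most. Time passes only in rows, so rows that do not move let the fingers close. It gives the time, the measured TCP pose, the force, the opening and the grip force at its end, in the units of the state.
- ctrl.read_state(): the state, without advancing time (a new reading comes with each control period).
- eyes.get_image(name): name is "scene" or "top" or "wrist"; returns a dict with "color" (384x512x3 uint8, blue, green, red), "fovy" (degrees; the focal length in pixels is half the picture's height over the tangent of half this angle, whatever the lens; pixels are square), "cx", "cy" (the principal point, pixels), "world_from_camera" (4x4, takes a point from camera to world coordinates). Camera axes: x right, y up, looking along -z (the intrinsics and any distortion apply to the point x, -y, -z); pixel columns grow to the right and rows downward; lengths in mm; the calibration is good to about 2 mm. A picture is of the moment at which its call begins. There is no depth.
- job.finish_job(): hands the job in; it is judged then, once.
The state is a dict: "clock": time; "qpos": joint angles; "qd": joint speeds; "tau": joint torques, N m; "eef_pos": TCP position; "tool_rot": TCP orientation; "force": force on the tool from outside, world axes, zero at the start; "torque": the same for the moment, N m; "width": finger opening in mm; "gripper_force": force on a finger pad.
Only numpy, scipy, OpenCV 4.12 (cv2) and the standard library are available. Lean on these libraries where they do the work, as an engineer would, in place of code of your own. Each camera call takes 0.05 s, during which the arm holds its last target. There are 200 camera calls.

## Working session

There is one attempt and no reset: what is moved stays moved. The work goes in short steps, Python scripts to look and compute and a tool call to move; the robot and the scene stay as the last step left them, time stands still between calls to the robot, and variables do not carry over. Pictures are saved under pics/ and viewed, at most 17 in all, crops included, and the job is handed in when it is done.

Besides the shell and the picture viewer there is one more tool, called after ">>>" by a JSON object that holds its "name" and its "arguments". carry_out: Moves the arm, as the interface text tells. Its arguments: {"type":"object","properties":{"moves":{"type":"array","items":{"type":"object","properties":{"tx":{"type":"number","minimum":-1,"maximum":1},"ty":{"type":"number","minimum":-1,"maximum":1},"tz":{"type":"number","minimum":-1,"maximum":1},"twist":{"type":"number","minimum":-1,"maximum":1},"fingers":{"type":"number"}}}}},"required":["moves"]}

```bash
mkdir -p pics; cat > h.py <<'E'
import numpy as np, cv2
from cell import ctrl, eyes, job
def snap(name,fn):
    im=eyes.get_image(name); cv2.imwrite('pics/'+fn,im['color']); np.save('pics/'+fn+'.npy',{k:im[k] for k in im},allow_pickle=True); return im
def load(fn): return np.load('pics/'+fn+'.npy',allow_pickle=True).item()
def K(im):
    f=im['color'].shape[0]/2/np.tan(np.radians(im['fovy'])/2); return f
def unproj(im,u,v,z):
    T=np.array(im['world_from_camera']); f=K(im)
    d=T[:3,:3]@np.array([(u-im['cx'])/f,-(v-im['cy'])/f,-1]); o=T[:3,3]
    return (o+d*(z-o[2])/d[2]).round(1)
def proj(im,p):
    T=np.linalg.inv(np.array(im['world_from_camera'])); c=T[:3,:3]@np.array(p)+T[:3,3]; f=K(im)
    return np.array([im['cx']+f*c[0]/-c[2], im['cy']-f*c[1]/-c[2]]).round(1)
E
python3 - <<'E'
from h import *
for n in ['top','scene','wrist']:
    im=snap(n,n+'0.png'); print(n,im.keys(),im['fovy'],im['cx'],im['cy'],np.array(im['world_from_camera']).round(2).tolist())
print(ctrl.read_state(), ctrl.tips_ahead)
t=cv2.imread('pics/top0.png'); cv2.imwrite('pics/top0b.png',cv2.resize(t,(800,600),interpolation=cv2.INTER_CUBIC))
E
```

```text
top dict_keys(['color', 'fovy', 'cx', 'cy', 'world_from_camera']) 45.404375921543846 259.05097271570753 189.17689444358692 [[-0.02, 0.99, -0.12, 346.01], [-1.0, -0.02, -0.02, -3.69], [-0.02, 0.12, 0.99, 1086.76], [0.0, 0.0, 0.0, 1.0]]
scene dict_keys(['color', 'fovy', 'cx', 'cy', 'world_from_camera']) 53.85774174547354 251.31787446355685 196.64700140742298 [[0.89, 0.28, -0.37, 157.69], [-0.46, 0.56, -0.68, -603.96], [0.02, 0.78, 0.63, 589.38], [0.0, 0.0, 0.0, 1.0]]
wrist dict_keys(['color', 'fovy', 'cx', 'cy', 'world_from_camera']) 69.17976000567766 255.29143219697474 188.93627222871004 [[0.43, -0.87, -0.24, 217.37], [0.9, 0.41, 0.12, 616.38], [-0.0, -0.27, 0.96, 372.4], [0.0, 0.0, 0.0, 1.0]]
{'clock': 0.15, 'qpos': array([-1.19277208,  0.62914586,  0.03847443,  1.51814059, -0.02699679,
        0.99628894, -0.01999258]), 'qd': array([ 0.00059495, -0.00109137, -0.00092642, -0.0044932 , -0.00041406,
        0.00077127,  0.0009659 ]), 'tau': array([ 1.78517468e-03, -5.63789928e+01,  1.22748312e+00, -1.93644780e+01,
        1.10664050e-02,  7.52258173e-03,  4.67419545e-05]), 'eef_pos': array([278.89601633, 586.61938002, 241.59216476]), 'tool_rot': array([-3.14012877e+00,  2.56541516e-05,  2.69775649e+00]), 'force': array([-0.34115309,  0.11742812, -0.23621251]), 'torque': array([ 0.0169732 , -0.07674426,  0.05080119]), 'gripper_force': 0.0, 'width': 85.70040404401205} 11.0
```

View pics/top0b.png

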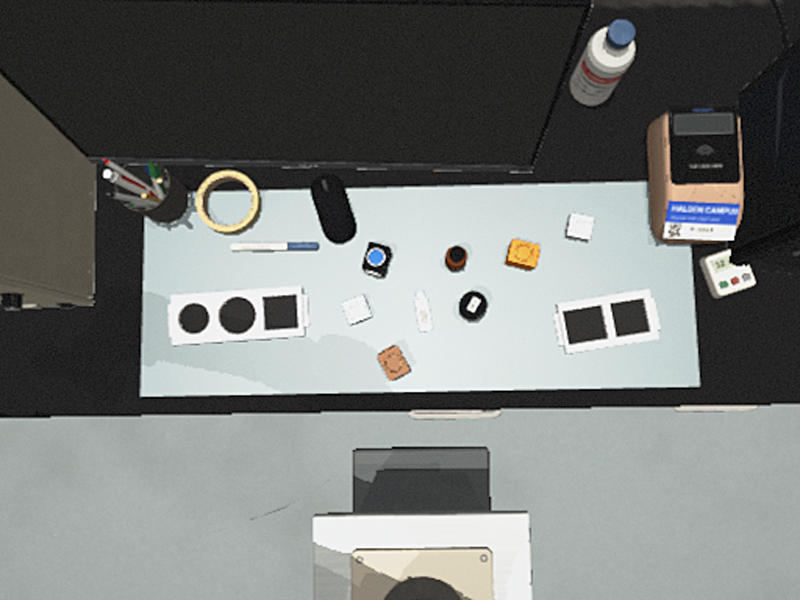

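View pics/scene0.png

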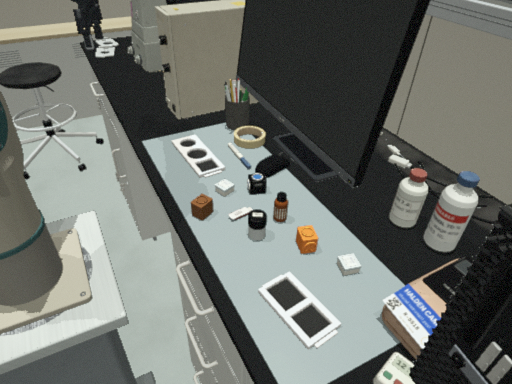

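The top view shows (800-wide px): long tray centre ≈(237,315), short tray ≈(608,321), oil bottle (456,259), objective case (473,305), black cube (377,259), boxes (357,309) and (579,226). It also shows the USB stick (423,311), the marker (275,246), and the brown and orange decoy cubes at (394,362) and (523,254).

```bash
python3 - <<'E'
from h import *
im=load('top0.png'); s=0.64
P={'long hole bottle':(194,318,3),'long mid':(237,315,3),'long sq':(281,312,3),'short obl?':(586,325,3),'short sq?':(631,316,3),
'sh TL':(557,305,10),'sh TR':(653,291,10),'sh BR':(660,337,10),'sh BL':(564,352,10),
'bottle cap':(456,254,72),'case lid':(473,304,58),'cube top':(376,256,43),'box1':(357,309,22),'box2':(580,226,22),'usb':(423,311,10),'marker':(275,246,12),'orange':(523,253,43),'brown':(394,362,43),'mouse':(333,208,20),'surfTL':(145,192,0),'surfBL':(141,396,0),'surfTR':(690,182,0),'surfBR':(700,387,0),'monfoot':(530,170,100)}
for k,(u,v,z) in P.items(): print(k,unproj(im,u*s,v*s,z))
c=im['color'][125:260,95:430]; cv2.imwrite('pics/topc.png',cv2.resize(c,None,fx=2.38,fy=2.38,interpolation=cv2.INTER_CUBIC))
E
```

```text
long hole bottle [445.5 340.    3. ]
long mid [448.8 274.1   3. ]
long sq [452.1 206.8   3. ]
short obl? [ 423.2 -254.5    3. ]
short sq? [ 435.5 -322.6    3. ]
sh TL [ 453.7 -211.    10. ]
sh TR [ 471.9 -355.4   10. ]
sh BR [ 402.7 -361.7   10. ]
sh BL [ 383.  -218.4   10. ]
bottle cap [523.8 -58.1  72. ]
case lid [452.7 -81.4  58. ]
cube top [528.4  58.4  43. ]
box1 [452.5  89.1  22. ]
box2 [ 571.2 -248.2   22. ]
usb [448.6  -9.5  10. ]
marker [552.7 214.4  12. ]
orange [ 528.2 -158.1   43. ]
brown [372.   34.3  43. ]
mouse [608.  124.3  20. ]
surfTL [645.3 421.4   0. ]
surfBL [328.9 419.8   0. ]
surfTR [ 641. -425.    0.]
surfBR [ 327.6 -419.8    0. ]
monfoot [ 636.6 -163.9  100. ]
```

View pics/topc.png

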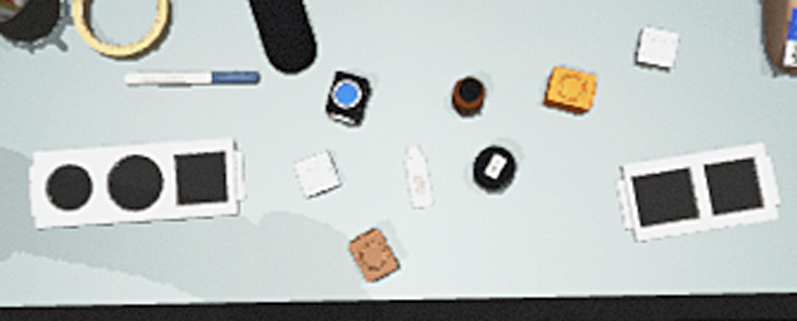

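View pics/wrist0.png

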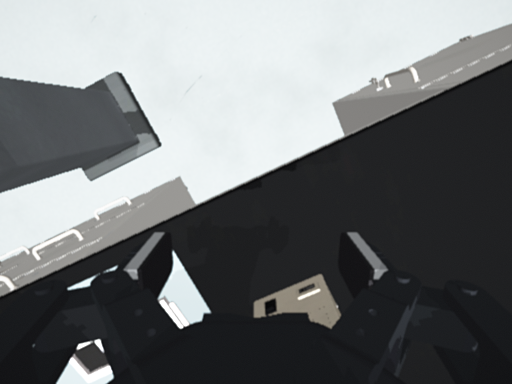

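The crop gives the orientations. The black cube's long side is about −11° from x, box 1 is about 29°, and box 2 is nearly square. The long tray is yawed about +3° and the short tray about +10°, with its oblong pocket on the left. In the wrist picture the pads are at (150,265) and (365,255), and the camera looks towards tool −x. I'll turn to yaw 90° and fly over the stock for a close look.

>>> {"name": "carry_out", "arguments": {"moves": [{"twist":0.0513,"fingers":0.75},{"twist":0.0513,"fingers":0.75},{"twist":0.0513,"fingers":0.75},{"twist":0.0513,"fingers":0.75},{"twist":0.0513,"fingers":0.75},{"twist":0.0513,"fingers":0.75},{"twist":0.0513,"fingers":0.75}]}}

```text
validation failed for argument at $.mo...
```

>>> {"name": "carry_out", "arguments": {"moves": [{"tx":-0.17,"ty":0.06,"fingers":0.75},{"tx":-0.17,"ty":0.06,"fingers":0.75},{"tx":-0.17,"ty":0.06,"fingers":0.75},{"tx":-0.17,"ty":0.06,"fingers":0.75},{"tx":-0.17,"ty":0.06,"fingers":0.75},{"tx":-0.17,"ty":0.06,"fingers":0.75},{"tx":-0.17,"ty":0.06,"fingers":0.75},{"tx":-0.17,"ty":0.06,"fingers":0.75},{"tx":-0.17,"ty":0.06,"fingers":0.75},{"tx":-0.17,"ty":0.06,"fingers":0.75},{"tx":-0.17,"ty":0.06,"fingers":0.75},{"fingers":0.75}]}}

```text
validation failed for argument at $.mo...
```

```bash
python3 - <<'E'
from h import *
im=snap('wrist','w1.png'); s=ctrl.read_state(); print(s['eef_pos'],s['tool_rot'],s['width'],s['clock'],np.array(im['world_from_camera'])[:3,3])
for n,p in {'case':(452.7,-81.4,58),'bottle':(523.8,-58.1,72),'cube':(528.4,58.4,43),'box1':(452.5,89.1,22)}.items(): print(n,proj(im,p))
E
```

```text
[278.890991   586.73618039 241.75781087] [-3.14044784e+00  2.25497663e-06  2.69783206e+00] 85.69496984191379 0.2 [217.39635803 616.42642403 372.51855752]
case [-78.8 447.7]
bottle [-45.7 482.5]
cube [ 29.9 441. ]
box1 [ 26.2 390.2]
```

View pics/w1.png

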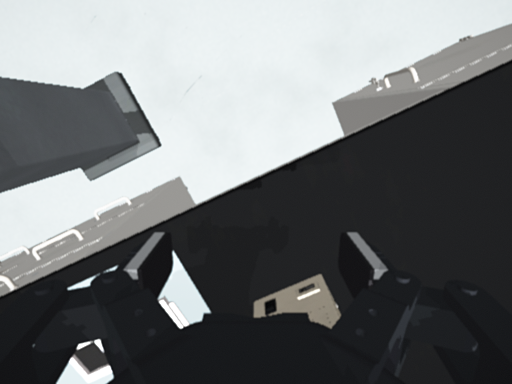

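The call was refused and nothing moved, so the picture is the same as before. I'll try again with every key given in each row.

>>> {"name": "carry_out", "arguments": {"moves": [{"tx":0,"ty":0,"tz":0,"twist":0.0513,"fingers":0.75},{"tx":0,"ty":0,"tz":0,"twist":0.0513,"fingers":0.75},{"tx":0,"ty":0,"tz":0,"twist":0.0513,"fingers":0.75},{"tx":0,"ty":0,"tz":0,"twist":0.0513,"fingers":0.75},{"tx":0,"ty":0,"tz":0,"twist":0.0513,"fingers":0.75},{"tx":0,"ty":0,"tz":0,"twist":0.0513,"fingers":0.75},{"tx":0,"ty":0,"tz":0,"twist":0.0513,"fingers":0.75}]}}

```text
clock: 1.08
eef_pos: [278.9, 586.9, 242.1]
tool_rot: [-3.141, 0.0, 1.564]
force: [-0.0, -0.2, -0.1]
width: 64.0
gripper_force: 0.0
```

>>> {"name": "carry_out", "arguments": {"moves": [{"tx":-0.17,"ty":0.06,"tz":0,"twist":0,"fingers":0.75},{"tx":-0.17,"ty":0.06,"tz":0,"twist":0,"fingers":0.75},{"tx":-0.17,"ty":0.06,"tz":0,"twist":0,"fingers":0.75},{"tx":-0.17,"ty":0.06,"tz":0,"twist":0,"fingers":0.75},{"tx":-0.17,"ty":0.06,"tz":0,"twist":0,"fingers":0.75},{"tx":-0.17,"ty":0.06,"tz":0,"twist":0,"fingers":0.75},{"tx":-0.17,"ty":0.06,"tz":0,"twist":0,"fingers":0.75},{"tx":-0.17,"ty":0.06,"tz":0,"twist":0,"fingers":0.75},{"tx":-0.17,"ty":0.06,"tz":0,"twist":0,"fingers":0.75},{"tx":-0.17,"ty":0.06,"tz":0,"twist":0,"fingers":0.75},{"tx":-0.17,"ty":0.06,"tz":0,"twist":0,"fingers":0.75},{"tx":0,"ty":0,"tz":0,"twist":0,"fingers":0.75}]}}

```text
clock: 2.58
eef_pos: [477.5, 20.8, 242.6]
tool_rot: [3.14, 0.002, 1.561]
force: [0.2, 0.5, -0.8]
width: 64.1
gripper_force: 0.0
```

```bash
python3 - <<'E'
from h import *
im=snap('wrist','w2.png'); s=ctrl.read_state(); print(s['eef_pos'],s['tool_rot'],s['qpos'],s['width'],s['clock'],np.array(im['world_from_camera'])[:3,3])
for n,p in {'case':(452.7,-81.4,58),'bottle':(523.8,-58.1,72),'cube':(528.4,58.4,43),'box1':(452.5,89.1,22)}.items(): print(n,proj(im,p))
E
```

```text
[476.67611919  23.82553854 242.30948397] [3.14148457e+00 4.01580137e-04 1.56492452e+00] [-0.39670121  0.40757268  0.39847661  1.99179101 -0.21919454  0.7830991
  0.12283202] 64.10724232007348 2.625 [477.33821196  89.1725407  373.40389972]
case [236.6 252.4]
bottle [295.4 239.8]
cube [298.7 138. ]
box1 [234.5 111.4]
```

View pics/w2.png

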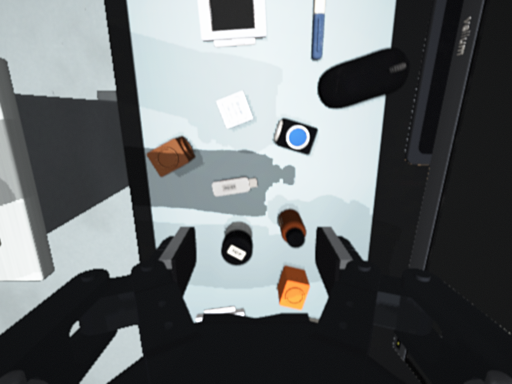

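The wrist view agrees with the top view to within 2 px: case lid (238,250), bottle cap (294,238), cube (296,137), box 1 (235,110). Next I'll get the rectangle angles.

```bash
python3 - <<'E'
from h import *
im=load('w2.png'); c=im['color'].astype(int)
for n,(u,v,z) in {'case':(237,250,58),'bottle':(294,238,72),'cubeport':(297,137,43),'box1':(235,110,22)}.items(): print(n,unproj(im,u,v,z))
def rect(m,x0,y0,x1,y1,z,n):
    k=np.zeros(m.shape,np.uint8); k[y0:y1,x0:x1]=m[y0:y1,x0:x1]
    cs,_=cv2.findContours(k,cv2.RETR_EXTERNAL,cv2.CHAIN_APPROX_NONE); a=max(cs,key=cv2.contourArea)
    b=cv2.boxPoints(cv2.minAreaRect(a)); w=np.array([unproj(im,*p,z)[:2] for p in b]); e=w[1]-w[0]; f=w[2]-w[1]
    print(n,w.mean(0).round(1),np.linalg.norm(e).round(1),np.degrees(np.arctan2(e[1],e[0])).round(1),np.linalg.norm(f).round(1),np.degrees(np.arctan2(f[1],f[0])).round(1))
g=c.max(2)
rect((c.min(2)>215),210,85,262,135,22,'box1')
print(c[110,205:270:6].tolist())
rect((g<110)|((c[:,:,0]>180)&(c[:,:,2]<120)),262,108,325,160,43,'cube')
E
```

```text
case [453.2 -78.1  58. ]
bottle [522.1 -55.7  72. ]
cubeport [526.4  59.6  43. ]
box1 [453.2  90.8  22. ]
box1 [453.8  90.7] 60.5 -0.6 57.2 -90.2
[[235, 232, 221], [236, 234, 222], [235, 233, 222], [254, 254, 254], [251, 250, 248], [252, 251, 251], [251, 249, 248], [255, 254, 254], [235, 233, 222], [239, 237, 228], [239, 237, 228]]
cube [524.8  60.4] 31.6 72.9 42.5 -17.2
```

>>> {"name": "carry_out", "arguments": {"moves": [{"tx":-0.12,"ty":-0.027,"tz":0,"twist":0,"fingers":0.75},{"tx":-0.12,"ty":-0.027,"tz":0,"twist":0,"fingers":0.75},{"tx":-0.113,"ty":-0.026,"tz":0,"twist":0,"fingers":0.75},{"tx":0,"ty":0,"tz":0.1,"twist":0,"fingers":0.75},{"tx":0,"ty":0,"tz":0.1,"twist":0,"fingers":0.75},{"tx":0,"ty":0,"tz":0.1,"twist":0,"fingers":0.75},{"tx":0,"ty":0,"tz":0.1,"twist":0,"fingers":0.75},{"tx":0,"ty":0,"tz":0,"twist":0,"fingers":0.75}]}}

```text
clock: 3.62
eef_pos: [450.8, -78.1, 120.8]
tool_rot: [-3.137, -0.002, 1.572]
force: [1.0, 0.3, 0.5]
width: 63.9
gripper_force: 0.0
```

```bash
python3 - <<'E'
from h import *
im=snap('wrist','w3.png'); s=ctrl.read_state(); print(s['eef_pos'],s['tool_rot'],s['clock'])
print(proj(im,s['eef_pos']), proj(im,(453,-80,58)))
E
```

```text
[451.76257961 -78.64132569 121.96696109] [-3.13943025e+00 -9.72048049e-04  1.57149693e+00] 3.675
[258.5 250.2] [259.6 210.5]
```

View pics/w3.png

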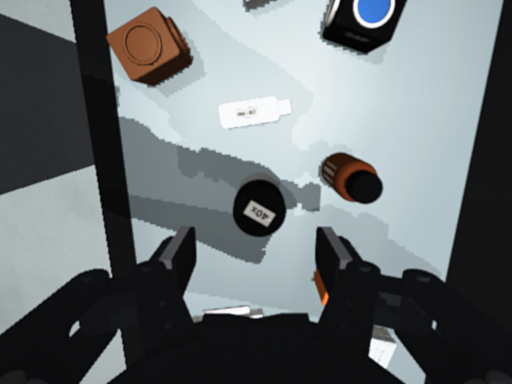

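The lid centre is at (260,208), as predicted, and the jaws straddle it clear of the bottle. I'll descend and close.

>>> {"name": "carry_out", "arguments": {"moves": [{"tx":0.005,"ty":0.003,"tz":0.1,"twist":0,"fingers":0.75},{"tx":0,"ty":0,"tz":0.1,"twist":0,"fingers":0.75},{"tx":0,"ty":0,"tz":0.06,"twist":0,"fingers":0.75},{"tx":0,"ty":0,"tz":0.027,"twist":0,"fingers":0.75},{"tx":0,"ty":0,"tz":0,"twist":0,"fingers":0.75},{"tx":0,"ty":0,"tz":0,"twist":0,"fingers":0.3},{"tx":0,"ty":0,"tz":0,"twist":0,"fingers":0.3},{"tx":0,"ty":0,"tz":0,"twist":0,"fingers":0.3},{"tx":0,"ty":0,"tz":0,"twist":0,"fingers":0.3},{"tx":0,"ty":0,"tz":0,"twist":0,"fingers":0.3},{"tx":0,"ty":0,"tz":-0.03,"twist":0,"fingers":0.3},{"tx":0,"ty":0,"tz":0,"twist":0,"fingers":0.3}]}}

```text
clock: 5.18
eef_pos: [453.9, -78.6, 46.1]
tool_rot: [3.14, 0.0, 1.57]
force: [-0.5, -1.0, -1.7]
width: 38.3
gripper_force: 60.6
```

Gripped. I'll lift and carry it to the long tray's middle pocket.

>>> {"name": "carry_out", "arguments": {"moves": [{"tx":0,"ty":0,"tz":-0.11,"twist":0,"fingers":0.3},{"tx":0,"ty":0,"tz":-0.11,"twist":0,"fingers":0.3},{"tx":0.06,"ty":0,"tz":-0.06,"twist":0,"fingers":0.3},{"tx":0.14,"ty":-0.002,"tz":0,"twist":0,"fingers":0.3},{"tx":0.14,"ty":-0.002,"tz":0,"twist":0,"fingers":0.3},{"tx":0.14,"ty":-0.002,"tz":0,"twist":0,"fingers":0.3},{"tx":0.14,"ty":-0.002,"tz":0,"twist":0,"fingers":0.3},{"tx":0.14,"ty":-0.002,"tz":0,"twist":0,"fingers":0.3},{"tx":0.14,"ty":-0.002,"tz":0,"twist":0,"fingers":0.3},{"tx":0.14,"ty":-0.002,"tz":0,"twist":0,"fingers":0.3},{"tx":0.13,"ty":-0.002,"tz":0,"twist":0,"fingers":0.3},{"tx":0,"ty":0,"tz":0,"twist":0,"fingers":0.3}]}}

```text
clock: 6.68
eef_pos: [447.9, 276.5, 128.8]
tool_rot: [-3.141, -0.002, 1.576]
force: [-1.1, 0.1, -1.1]
width: 38.3
gripper_force: 60.7
```

```bash
python3 - <<'E'
from h import *
im=snap('wrist','w4.png'); s=ctrl.read_state(); print(s['eef_pos'],s['tool_rot'],s['clock'],s['width'])
for p in [(445.5,340,3),(448.8,274,3),(452.1,206.8,3)]: print(proj(im,p))
E
```

```text
[448.0942778  273.79521639 128.93053733] [-3.14119411e+00  5.22837303e-05  1.57300027e+00] 6.725 38.320493804172905
[253.9 117.4]
[257.1 188.6]
[259.8 252.2]
```

View pics/w4.png

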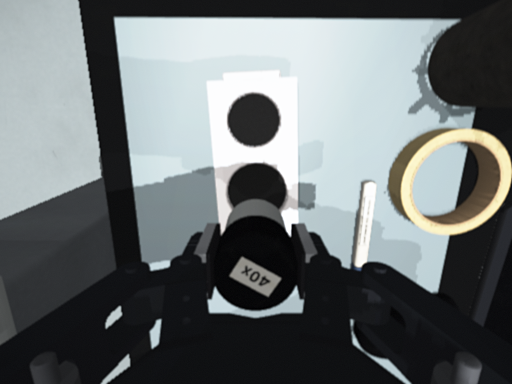

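The bottle pocket appears at (254,119) as predicted and the case hangs upright over the middle pocket. I'll lower it, release and rise.

>>> {"name": "carry_out", "arguments": {"moves": [{"tx":0,"ty":0,"tz":0.1,"twist":0,"fingers":0.3},{"tx":0,"ty":0,"tz":0.1,"twist":0,"fingers":0.3},{"tx":0,"ty":0,"tz":0.05,"twist":0,"fingers":0.3},{"tx":0,"ty":0,"tz":0.03,"twist":0,"fingers":0.3},{"tx":0,"ty":0,"tz":0.015,"twist":0,"fingers":0.3},{"tx":0,"ty":0,"tz":0,"twist":0,"fingers":0.3},{"tx":0,"ty":0,"tz":0,"twist":0,"fingers":0.75},{"tx":0,"ty":0,"tz":0,"twist":0,"fingers":0.75},{"tx":0,"ty":0,"tz":0,"twist":0,"fingers":0.75},{"tx":0,"ty":0,"tz":-0.05,"twist":0,"fingers":0.75},{"tx":0,"ty":0,"tz":-0.15,"twist":0,"fingers":0.75},{"tx":0,"ty":0,"tz":-0.15,"twist":0,"fingers":0.75}]}}

```text
clock: 8.22
eef_pos: [448.7, 272.2, 147.6]
tool_rot: [-3.141, 0.0, 1.569]
force: [0.6, 0.3, 0.1]
width: 64.0
gripper_force: 0.0
```

```bash
python3 - <<'E'
from h import *
im=load('w3.png'); print(unproj(im,366,187,72)); im=snap('wrist','w5.png'); s=ctrl.read_state(); print(s['eef_pos'],proj(im,(448.8,274,61)))
E
```

```text
[523.7 -58.1  72. ]
[451.67529246 273.37361117 152.7424728 ] [256.3 196.1]
```

>>> {"name": "carry_out", "arguments": {"moves": [{"tx":-0.138,"ty":0.031,"tz":0,"twist":0,"fingers":0.75},{"tx":-0.138,"ty":0.031,"tz":0,"twist":0,"fingers":0.75},{"tx":-0.138,"ty":0.031,"tz":0,"twist":0,"fingers":0.75},{"tx":-0.138,"ty":0.031,"tz":0,"twist":0,"fingers":0.75},{"tx":-0.138,"ty":0.031,"tz":0,"twist":0,"fingers":0.75},{"tx":-0.138,"ty":0.031,"tz":0,"twist":0,"fingers":0.75},{"tx":-0.138,"ty":0.031,"tz":0,"twist":0,"fingers":0.75},{"tx":-0.138,"ty":0.031,"tz":0,"twist":0,"fingers":0.75},{"tx":0,"ty":0,"tz":0,"twist":0,"fingers":0.75},{"tx":0,"ty":0,"tz":0,"twist":0,"fingers":0.75}]}}

```text
clock: 9.52
eef_pos: [522.6, -58.1, 146.0]
tool_rot: [-3.141, -0.001, 1.57]
force: [0.6, 0.4, -0.3]
width: 63.6
gripper_force: 0.0
```

```bash
python3 - <<'E'
from h import *
im=snap('wrist','w6.png'); s=ctrl.read_state(); print(s['eef_pos'],s['tool_rot'],s['clock'],proj(im,(523,-57,72)))
a=load('w5.png')['color']; cv2.imwrite('pics/w56.png',np.hstack([a[60:384,60:450],im['color'][60:384,60:450]]))
E
```

```text
[522.5519275  -57.41321773 145.90968124] [-3.14126892e+00 -1.10408298e-03  1.57110310e+00] 9.575 [256.8 201.7]
```

View pics/w56.png

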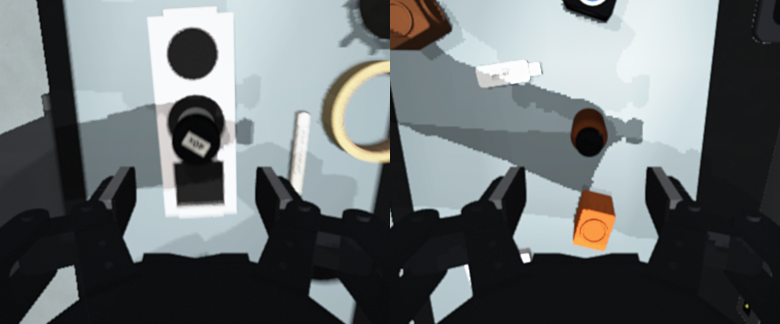

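The case stands in its pocket (left half), and the bottle cap is at (260,201), about 2 mm to the right of the jaw centre. I'll descend and grip it.

>>> {"name": "carry_out", "arguments": {"moves": [{"tx":0,"ty":0.006,"tz":0.1,"twist":0,"fingers":0.75},{"tx":0,"ty":0,"tz":0.12,"twist":0,"fingers":0.75},{"tx":0,"ty":0,"tz":0.1,"twist":0,"fingers":0.75},{"tx":0,"ty":0,"tz":0.06,"twist":0,"fingers":0.75},{"tx":0,"ty":0,"tz":0.023,"twist":0,"fingers":0.75},{"tx":0,"ty":0,"tz":0,"twist":0,"fingers":0.75},{"tx":0,"ty":0,"tz":0,"twist":0,"fingers":0.2},{"tx":0,"ty":0,"tz":0,"twist":0,"fingers":0.2},{"tx":0,"ty":0,"tz":0,"twist":0,"fingers":0.2},{"tx":0,"ty":0,"tz":0,"twist":0,"fingers":0.2},{"tx":0,"ty":0,"tz":0,"twist":0,"fingers":0.2},{"tx":0,"ty":0,"tz":0,"twist":0,"fingers":0.2}]}}

```text
clock: 11.08
eef_pos: [525.1, -58.7, 25.8]
tool_rot: [3.14, -0.0, 1.57]
force: [0.1, 1.1, 6.8]
width: 31.3
gripper_force: 59.0
```

>>> {"name": "carry_out", "arguments": {"moves": [{"tx":0,"ty":0,"tz":-0.12,"twist":0,"fingers":0.2},{"tx":0,"ty":0,"tz":-0.12,"twist":0,"fingers":0.2},{"tx":0.06,"ty":0,"tz":-0.1,"twist":0,"fingers":0.2},{"tx":0.144,"ty":0,"tz":-0.06,"twist":0,"fingers":0.2},{"tx":0.15,"ty":-0.033,"tz":0,"twist":0,"fingers":0.2},{"tx":0.15,"ty":-0.033,"tz":0,"twist":0,"fingers":0.2},{"tx":0.15,"ty":-0.033,"tz":0,"twist":0,"fingers":0.2},{"tx":0.15,"ty":-0.033,"tz":0,"twist":0,"fingers":0.2},{"tx":0.15,"ty":-0.033,"tz":0,"twist":0,"fingers":0.2},{"tx":0.15,"ty":-0.033,"tz":0,"twist":0,"fingers":0.2},{"tx":0.15,"ty":-0.033,"tz":0,"twist":0,"fingers":0.2},{"tx":0.07,"ty":-0.033,"tz":0,"twist":0,"fingers":0.2}]}}

```text
clock: 12.58
eef_pos: [444.7, 341.8, 144.8]
tool_rot: [-3.142, -0.001, 1.573]
force: [1.1, -0.5, -0.2]
width: 30.4
gripper_force: 59.4
```

>>> {"name": "carry_out", "arguments": {"moves": [{"tx":0,"ty":0,"tz":0,"twist":0,"fingers":0.2},{"tx":0,"ty":0,"tz":0,"twist":0,"fingers":0.2},{"tx":0,"ty":0,"tz":0,"twist":0,"fingers":0.2}]}}

```text
clock: 12.95
eef_pos: [446.7, 336.8, 145.0]
tool_rot: [3.141, 0.0, 1.567]
force: [0.4, 0.4, -0.2]
width: 30.4
gripper_force: 59.4
```

>>> {"name": "carry_out", "arguments": {"moves": [{"tx":0,"ty":0,"tz":0.12,"twist":0,"fingers":0.2},{"tx":0,"ty":0,"tz":0.12,"twist":0,"fingers":0.2},{"tx":0,"ty":0,"tz":0.08,"twist":0,"fingers":0.2},{"tx":0,"ty":0,"tz":0.045,"twist":0,"fingers":0.2},{"tx":0,"ty":0,"tz":0.023,"twist":0,"fingers":0.2},{"tx":0,"ty":0,"tz":0,"twist":0,"fingers":0.2},{"tx":0,"ty":0,"tz":0,"twist":0,"fingers":0.75},{"tx":0,"ty":0,"tz":0,"twist":0,"fingers":0.75},{"tx":0,"ty":0,"tz":0,"twist":0,"fingers":0.75},{"tx":0,"ty":0,"tz":-0.08,"twist":0,"fingers":0.75},{"tx":0,"ty":0,"tz":-0.15,"twist":0,"fingers":0.75},{"tx":0,"ty":0,"tz":-0.17,"twist":0,"fingers":0.75}]}}

```text
clock: 14.45
eef_pos: [445.4, 338.2, 149.2]
tool_rot: [-3.14, 0.001, 1.57]
force: [0.5, 0.1, 1.1]
width: 64.1
gripper_force: 0.0
```

>>> {"name": "carry_out", "arguments": {"moves": [{"tx":-0.14,"ty":0.0045,"tz":0,"twist":0,"fingers":0.75},{"tx":-0.14,"ty":0.0045,"tz":0,"twist":0,"fingers":0.75},{"tx":-0.14,"ty":0.0045,"tz":0,"twist":0,"fingers":0.75},{"tx":-0.14,"ty":0.0045,"tz":0,"twist":0,"fingers":0.75},{"tx":-0.14,"ty":0.0045,"tz":0,"twist":0,"fingers":0.75},{"tx":-0.133,"ty":0.0045,"tz":0,"twist":0,"fingers":0.75},{"tx":0,"ty":0,"tz":0,"twist":-0.054,"fingers":0.75},{"tx":0,"ty":0,"tz":0,"twist":-0.054,"fingers":0.75},{"tx":0,"ty":0,"tz":0,"twist":-0.053,"fingers":0.75},{"tx":0,"ty":0,"tz":0,"twist":0,"fingers":0.75}]}}

```text
clock: 15.7
eef_pos: [453.8, 88.5, 148.6]
tool_rot: [3.141, -0.0, 2.073]
force: [0.1, 0.2, 0.3]
width: 63.9
gripper_force: 0.0
```

```bash
cat >> h.py <<'E'
def rectw(im,mask,z,near):
    cs,_=cv2.findContours(mask.astype(np.uint8),cv2.RETR_EXTERNAL,cv2.CHAIN_APPROX_NONE)
    u=proj(im,near)
    for a in cs:
        if cv2.contourArea(a)<300: continue
        r=cv2.minAreaRect(a)
        if np.hypot(*(np.array(r[0])-u))>70: continue
        w=np.array([unproj(im,*p,z)[:2] for p in cv2.boxPoints(r)]); e=w[1]-w[0]; f=w[2]-w[1]
        print(w.mean(0).round(1),np.linalg.norm(e).round(1),np.degrees(np.arctan2(e[1],e[0])).round(1),np.linalg.norm(f).round(1),'at px',np.round(r[0]),'pred',u)
E
python3 - <<'E'
from h import *
im=snap('wrist','w7.png'); s=ctrl.read_state(); print(s['eef_pos'],s['tool_rot'],s['clock'])
c=im['color'].astype(int); rectw(im,c.min(2)>241,22,(453,90,22))
E
```

```text
[453.74790973  88.46280745 148.52598002] [ 3.14126682e+00 -2.18016834e-04  2.07207521e+00] 15.75
```

View pics/w7.png

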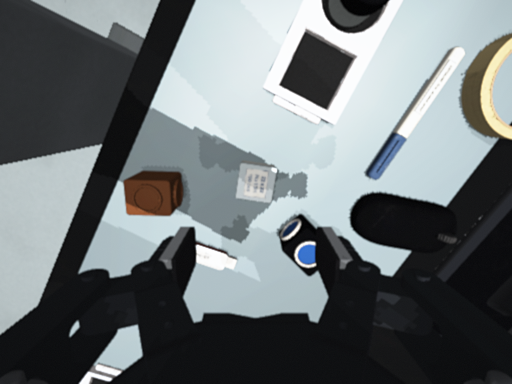

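Box 1 lies in shadow at (256,183), turned about 8° clockwise from the jaws, so its yaw is about 21°. The decoy and the cube are clear.

```bash
python3 - <<'E'
from h import *
im=load('w7.png')
a=[unproj(im,*p,22) for p in [(242,164),(277,168),(275,202),(237,198)]]
a=np.array(a)[:,:2]; print(a, a.mean(0)); e=a[1]-a[0]; print(np.degrees(np.arctan2(e[1],e[0])),np.linalg.norm(e)); e=a[3]-a[0]; print(np.degrees(np.arctan2(e[1],e[0])),np.linalg.norm(e))
g=cv2.resize(im['color'][140:230,200:320],None,fx=5,fy=5,interpolation=cv2.INTER_CUBIC); cv2.imwrite('pics/w7c.png',cv2.convertScaleAbs(g,alpha=1.3))
E
```

```text
[[432.3 101. ]
 [462.9 113.5]
 [478.   83.5]
 [443.7  69.3]] [454.225  91.825]
22.21985436890232 33.05465171500069
-70.22032678837569 33.687534786623964
```

>>> {"name": "carry_out", "arguments": {"moves": [{"tx":0,"ty":0,"tz":0,"twist":0.04,"fingers":0.75},{"tx":0.008,"ty":0,"tz":0.12,"twist":0,"fingers":0.75},{"tx":0,"ty":0,"tz":0.12,"twist":0,"fingers":0.75},{"tx":0,"ty":0,"tz":0.1,"twist":0,"fingers":0.75},{"tx":0,"ty":0,"tz":0.06,"twist":0,"fingers":0.75},{"tx":0,"ty":0,"tz":0.028,"twist":0,"fingers":0.75},{"tx":0,"ty":0,"tz":0,"twist":0,"fingers":0.75},{"tx":0,"ty":0,"tz":0,"twist":0,"fingers":0.2},{"tx":0,"ty":0,"tz":0,"twist":0,"fingers":0.2},{"tx":0,"ty":0,"tz":0,"twist":0,"fingers":0.2},{"tx":0,"ty":0,"tz":0,"twist":0,"fingers":0.2},{"tx":0,"ty":0,"tz":0,"twist":0,"fingers":0.2}]}}

```text
clock: 17.25
eef_pos: [453.2, 90.9, 20.9]
tool_rot: [3.14, -0.0, 1.949]
force: [-0.2, 0.0, 6.3]
width: 34.0
gripper_force: 60.1
```

>>> {"name": "carry_out", "arguments": {"moves": [{"tx":0,"ty":0,"tz":-0.1,"twist":0,"fingers":0.2},{"tx":0,"ty":0,"tz":-0.12,"twist":0,"fingers":0.2},{"tx":0,"ty":0,"tz":-0.11,"twist":0.053,"fingers":0.2},{"tx":0,"ty":0,"tz":0,"twist":0.052,"fingers":0.2},{"tx":0.1,"ty":0.004,"tz":0,"twist":0,"fingers":0.2},{"tx":0.1,"ty":0.004,"tz":0,"twist":0,"fingers":0.2},{"tx":0.1,"ty":0.003,"tz":0,"twist":0,"fingers":0.2},{"tx":0.086,"ty":0.003,"tz":0,"twist":0,"fingers":0.2},{"tx":0,"ty":0,"tz":0,"twist":0,"fingers":0.2},{"tx":0,"ty":0,"tz":0,"twist":0,"fingers":0.2}]}}

```text
clock: 18.5
eef_pos: [451.2, 205.7, 119.2]
tool_rot: [3.142, 0.001, 1.619]
force: [0.3, -0.5, -0.5]
width: 33.8
gripper_force: 59.8
```

```bash
python3 - <<'E'
from h import *
im=load('w7.png'); a=np.array([unproj(im,*p,10) for p in [(299,30),(356,50),(333,110),(280,82)]]); print(a,a.mean(0))
im=snap('wrist','w8.png'); s=ctrl.read_state(); print(s['eef_pos'],s['tool_rot'],s['clock'],s['width'])
print([proj(im,(452+dx,207+dy,3)) for dx in(-26,26) for dy in (-26,26)])
E
```

```text
[[420.7 226.5  10. ]
 [473.  237.2  10. ]
 [483.1 184.6  10. ]
 [427.6 182.   10. ]] [451.1   207.575  10.   ]
[451.33187998 205.37867977 119.21883293] [3.14156328e+00 5.27572441e-04 1.61808983e+00] 18.55 33.47585453413835
[array([228. , 212.5]), array([229.3, 157.8]), array([283., 215.]), array([287.4, 160.6])]
```

View pics/w8.png

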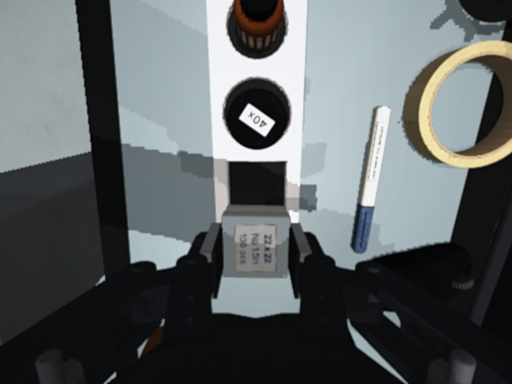

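The bottle and case sit in their pockets. The square pocket's edges (cols 228–287, far edge row 161) match the prediction, and the box is square over it. I'll lower it and release.

>>> {"name": "carry_out", "arguments": {"moves": [{"tx":0.004,"ty":0,"tz":0.1,"twist":0,"fingers":0.2},{"tx":0,"ty":0,"tz":0.1,"twist":0,"fingers":0.2},{"tx":0,"ty":0,"tz":0.07,"twist":0,"fingers":0.2},{"tx":0,"ty":0,"tz":0.03,"twist":0,"fingers":0.2},{"tx":0,"ty":0,"tz":0.018,"twist":0,"fingers":0.2},{"tx":0,"ty":0,"tz":0,"twist":0,"fingers":0.2},{"tx":0,"ty":0,"tz":0,"twist":0,"fingers":0.65},{"tx":0,"ty":0,"tz":0,"twist":0,"fingers":0.65},{"tx":0,"ty":0,"tz":0,"twist":0,"fingers":0.65},{"tx":0,"ty":0,"tz":-0.08,"twist":0,"fingers":0.75},{"tx":0,"ty":0,"tz":-0.15,"twist":0,"fingers":0.75},{"tx":0,"ty":0,"tz":-0.15,"twist":0,"fingers":0.75}]}}

```text
clock: 20.05
eef_pos: [450.9, 207.7, 138.7]
tool_rot: [-3.141, 0.001, 1.62]
force: [-0.1, -0.0, 0.4]
width: 64.2
gripper_force: 0.0
```

>>> {"name": "carry_out", "arguments": {"moves": [{"tx":-0.126,"ty":0.0565,"tz":0,"twist":0,"fingers":0.75},{"tx":-0.126,"ty":0.0565,"tz":0,"twist":0,"fingers":0.75},{"tx":-0.126,"ty":0.0565,"tz":0,"twist":0,"fingers":0.75},{"tx":-0.125,"ty":0.0565,"tz":0,"twist":0,"fingers":0.75},{"tx":0,"ty":0,"tz":0,"twist":-0.058,"fingers":0.75},{"tx":0,"ty":0,"tz":0,"twist":-0.058,"fingers":0.75},{"tx":0,"ty":0,"tz":0,"twist":-0.058,"fingers":0.75},{"tx":0,"ty":0,"tz":0,"twist":-0.058,"fingers":0.75},{"tx":0,"ty":0,"tz":0,"twist":-0.058,"fingers":0.75},{"tx":0,"ty":0,"tz":0,"twist":-0.058,"fingers":0.75},{"tx":0,"ty":0,"tz":0,"twist":-0.058,"fingers":0.75},{"tx":0,"ty":0,"tz":0,"twist":0,"fingers":0.75}]}}

```text
clock: 21.55
eef_pos: [526.3, 60.3, 137.7]
tool_rot: [3.141, -0.0, 2.893]
force: [0.1, 0.2, 0.3]
width: 64.0
gripper_force: 0.0
```

```bash
python3 - <<'E'
from h import *
im=snap('wrist','w9.png'); s=ctrl.read_state(); print(s['eef_pos'],s['tool_rot'],s['clock'],s['qpos'][6])
u=proj(im,(526,59.5,43)); print(u, proj(im,s['eef_pos']))
x,y=int(u[0]),int(u[1]); g=im['color'][max(0,y-75):y+75,x-100:x+100]; print(max(0,y-75),x-100); cv2.imwrite('pics/w9c.png',cv2.resize(g,None,fx=3,fy=3,interpolation=cv2.INTER_CUBIC))
E
```

```text
[526.29094402  60.3043516  137.63324305] [ 3.14135150e+00 -2.24467646e-04  2.89166508e+00] 21.6 1.4498695119491334
[253.7 195.6] [254.4 248.5]
120 153
```

View pics/w9c.png

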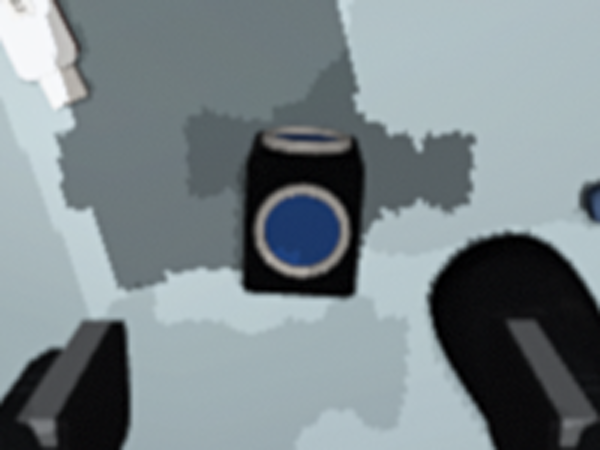

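The cube is at full-image (254,197), turned about 3° from the jaws. The mouse lies to the right and below, so I'll use a narrower opening.

>>> {"name": "carry_out", "arguments": {"moves": [{"tx":0,"ty":0,"tz":0,"twist":0.014,"fingers":0.62},{"tx":0,"ty":0,"tz":0.1,"twist":0,"fingers":0.62},{"tx":0,"ty":0,"tz":0.1,"twist":0,"fingers":0.62},{"tx":0,"ty":0,"tz":0.1,"twist":0,"fingers":0.62},{"tx":0,"ty":0,"tz":0.05,"twist":0,"fingers":0.62},{"tx":0,"ty":0,"tz":0.03,"twist":0,"fingers":0.62},{"tx":0,"ty":0,"tz":0,"twist":0,"fingers":0.62},{"tx":0,"ty":0,"tz":0,"twist":0,"fingers":0.2},{"tx":0,"ty":0,"tz":0,"twist":0,"fingers":0.2},{"tx":0,"ty":0,"tz":0,"twist":0,"fingers":0.2},{"tx":0,"ty":0,"tz":0,"twist":0,"fingers":0.2},{"tx":0,"ty":0,"tz":0,"twist":0,"fingers":0.2}]}}

```text
clock: 23.1
eef_pos: [527.2, 60.4, 24.6]
tool_rot: [3.141, 0.002, 2.851]
force: [-0.1, -0.3, 6.6]
width: 33.0
gripper_force: 60.9
```

>>> {"name": "carry_out", "arguments": {"moves": [{"tx":0,"ty":0,"tz":-0.1,"twist":0,"fingers":0.2},{"tx":0,"ty":0,"tz":-0.1,"twist":0,"fingers":0.2},{"tx":0,"ty":0,"tz":-0.1,"twist":0.05,"fingers":0.2},{"tx":0,"ty":0,"tz":-0.1,"twist":0.05,"fingers":0.2},{"tx":0,"ty":0,"tz":0,"twist":0.05,"fingers":0.2},{"tx":0,"ty":0,"tz":0,"twist":0.05,"fingers":0.2},{"tx":0,"ty":0,"tz":0,"twist":0.05,"fingers":0.2},{"tx":0,"ty":0,"tz":0,"twist":0.05,"fingers":0.2},{"tx":0,"ty":0,"tz":0,"twist":0.051,"fingers":0.2},{"tx":0,"ty":0,"tz":0,"twist":0,"fingers":0.2}]}}

```text
clock: 24.35
eef_pos: [526.1, 60.7, 143.5]
tool_rot: [-3.141, 0.0, 1.751]
force: [-0.4, 0.6, -0.8]
width: 33.2
gripper_force: 59.9
```

>>> {"name": "carry_out", "arguments": {"moves": [{"tx":-0.121,"ty":-0.0656,"tz":0,"twist":0,"fingers":0.2},{"tx":-0.121,"ty":-0.0656,"tz":0,"twist":0,"fingers":0.2},{"tx":-0.121,"ty":-0.0656,"tz":0,"twist":0,"fingers":0.2},{"tx":-0.121,"ty":-0.0656,"tz":0,"twist":0,"fingers":0.2},{"tx":-0.121,"ty":-0.0656,"tz":0,"twist":0,"fingers":0.2},{"tx":-0.121,"ty":-0.0656,"tz":0,"twist":0,"fingers":0.2},{"tx":-0.121,"ty":-0.0656,"tz":0,"twist":0,"fingers":0.2},{"tx":-0.121,"ty":-0.0656,"tz":0,"twist":0,"fingers":0.2},{"tx":0,"ty":0,"tz":0,"twist":0,"fingers":0.2},{"tx":0,"ty":0,"tz":0,"twist":0,"fingers":0.2},{"tx":0,"ty":0,"tz":0,"twist":0,"fingers":0.2}]}}

```text
clock: 25.72
eef_pos: [423.3, -251.8, 143.5]
tool_rot: [3.141, -0.001, 1.752]
force: [0.6, 0.1, -1.2]
width: 32.9
gripper_force: 60.0
```

```bash
python3 - <<'E'
from h import *
im=snap('wrist','w10.png'); s=ctrl.read_state(); print(s['eef_pos'],s['tool_rot'],s['clock'],s['width'])
T=lambda x,y:(429.35+.984*x-.177*y, -288.5+.177*x+.984*y, 10)
print([proj(im,T(x,y)) for x,y in [(-26,64),(26,64),(26,4),(-26,4)]])
E
```

```text
[ 423.31965557 -251.89615807  143.49914307] [ 3.14151100e+00 -8.46141770e-04  1.75167719e+00] 25.775 33.11312088880559
[array([228.2, 156.9]), array([282.7, 157. ]), array([280.9, 216. ]), array([229.6, 215.8])]
```

View pics/w10.png

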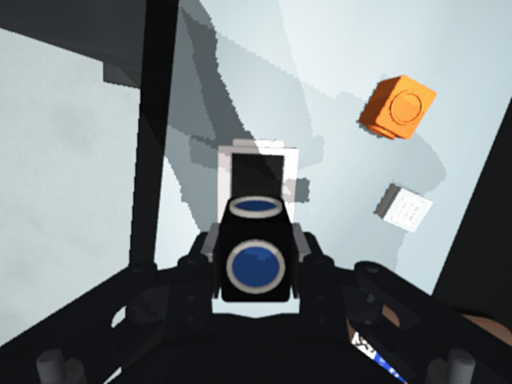

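The oblong pocket's far edge (row 155, cols 231–284) matches to within 2 px and the cube is square to it. I'll lower it and release.

>>> {"name": "carry_out", "arguments": {"moves": [{"tx":-0.004,"ty":0.004,"tz":0.1,"twist":0,"fingers":0.2},{"tx":0,"ty":0,"tz":0.12,"twist":0,"fingers":0.2},{"tx":0,"ty":0,"tz":0.1,"twist":0,"fingers":0.2},{"tx":0,"ty":0,"tz":0.045,"twist":0,"fingers":0.2},{"tx":0,"ty":0,"tz":0.022,"twist":0,"fingers":0.2},{"tx":0,"ty":0,"tz":0,"twist":0,"fingers":0.2},{"tx":0,"ty":0,"tz":0,"twist":0,"fingers":0.65},{"tx":0,"ty":0,"tz":0,"twist":0,"fingers":0.65},{"tx":0,"ty":0,"tz":0,"twist":0,"fingers":0.65},{"tx":0,"ty":0,"tz":-0.08,"twist":0,"fingers":0.75},{"tx":0,"ty":0,"tz":-0.15,"twist":0,"fingers":0.75},{"tx":0,"ty":0,"tz":-0.15,"twist":0,"fingers":0.75}]}}

```text
clock: 27.28
eef_pos: [423.9, -254.0, 142.6]
tool_rot: [-3.141, -0.0, 1.748]
force: [0.7, -0.7, -0.6]
width: 63.8
gripper_force: 0.0
```

```bash
python3 - <<'E'
from h import *
im=load('w10.png')
c=im['color'].astype(int); rectw(im,c.min(2)>241,22,(571,-248,22)); print(unproj(im,409,210,22))
g=im['color'][165:255,350:470]; cv2.imwrite('pics/w10c.png',cv2.resize(g,None,fx=5,fy=5,interpolation=cv2.INTER_CUBIC))
E
```

```text
[ 571.2 -248.2] 36.2 76.7 33.9 at px [408. 210.] pred [407.8 210.3]
[ 572.  -247.5   22. ]
```

View pics/w10c.png

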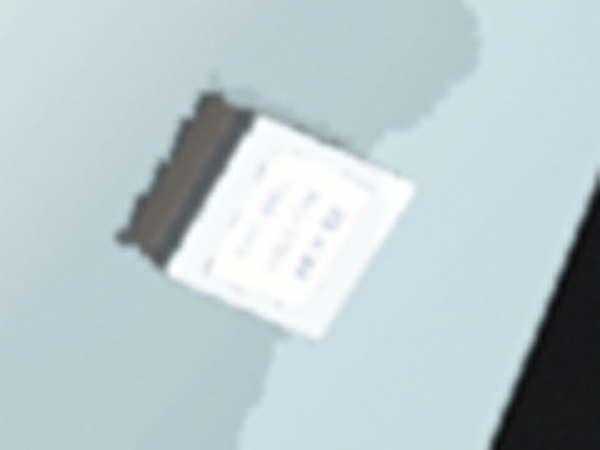

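Box 2 is at pixel (408,210), which gives (571,−248), square with its side at about −13°. I'll move over it and turn to yaw 77°.

>>> {"name": "carry_out", "arguments": {"moves": [{"tx":-0.018,"ty":0.122,"tz":0,"twist":0,"fingers":0.75},{"tx":-0.018,"ty":0.122,"tz":0,"twist":0,"fingers":0.75},{"tx":-0.018,"ty":0.122,"tz":0,"twist":0,"fingers":0.75},{"tx":-0.018,"ty":0.122,"tz":0,"twist":0,"fingers":0.75},{"tx":0,"ty":0,"tz":0,"twist":0.0435,"fingers":0.75},{"tx":0,"ty":0,"tz":0,"twist":0.0435,"fingers":0.75},{"tx":0,"ty":0,"tz":0,"twist":0.0435,"fingers":0.75},{"tx":0,"ty":0,"tz":0,"twist":0,"fingers":0.75},{"tx":0,"ty":0,"tz":0,"twist":0,"fingers":0.75}]}}

```text
clock: 28.4
eef_pos: [572.0, -249.4, 141.4]
tool_rot: [-3.141, -0.0, 1.341]
force: [-0.2, 0.2, -0.1]
width: 64.1
gripper_force: 0.0
```

```bash
python3 - <<'E'
from h import *
im=snap('wrist','w11.png'); s=ctrl.read_state(); print(s['eef_pos'],s['tool_rot'],s['clock'])
c=im['color'].astype(int); rectw(im,c.min(2)>241,22,(571,-248,22)); print(proj(im,(571,-248,22)))
E
```

```text
[ 572.08591984 -249.4737221   141.52450127] [-3.14154820e+00 -2.31775019e-04  1.34051908e+00] 28.45
[254.8 186.3]
```

>>> {"name": "carry_out", "arguments": {"moves": [{"tx":0.003,"ty":0,"tz":0.12,"twist":0,"fingers":0.75},{"tx":0,"ty":0,"tz":0.12,"twist":0,"fingers":0.75},{"tx":0,"ty":0,"tz":0.09,"twist":0,"fingers":0.75},{"tx":0,"ty":0,"tz":0.05,"twist":0,"fingers":0.75},{"tx":0,"ty":0,"tz":0.025,"twist":0,"fingers":0.75},{"tx":0,"ty":0,"tz":0,"twist":0,"fingers":0.75},{"tx":0,"ty":0,"tz":0,"twist":0,"fingers":0.2},{"tx":0,"ty":0,"tz":0,"twist":0,"fingers":0.2},{"tx":0,"ty":0,"tz":0,"twist":0,"fingers":0.2},{"tx":0,"ty":0,"tz":0,"twist":0,"fingers":0.2},{"tx":0,"ty":0,"tz":0,"twist":0,"fingers":0.2}]}}

```text
clock: 29.82
eef_pos: [573.1, -249.1, 21.3]
tool_rot: [3.14, 0.0, 1.339]
force: [-0.2, 0.8, 6.6]
width: 34.0
gripper_force: 60.3
```

>>> {"name": "carry_out", "arguments": {"moves": [{"tx":0,"ty":0,"tz":-0.1,"twist":0,"fingers":0.2},{"tx":0,"ty":0,"tz":-0.12,"twist":-0.0435,"fingers":0.2},{"tx":0,"ty":0,"tz":-0.11,"twist":-0.0435,"fingers":0.2},{"tx":0,"ty":0,"tz":0,"twist":-0.0435,"fingers":0.2},{"tx":-0.04,"ty":-0.122,"tz":0,"twist":0,"fingers":0.2},{"tx":-0.04,"ty":-0.122,"tz":0,"twist":0,"fingers":0.2},{"tx":-0.04,"ty":-0.122,"tz":0,"twist":0,"fingers":0.2},{"tx":-0.04,"ty":-0.121,"tz":0,"twist":0,"fingers":0.2},{"tx":0,"ty":0,"tz":0,"twist":0,"fingers":0.2},{"tx":0,"ty":0,"tz":0,"twist":0,"fingers":0.2}]}}

```text
clock: 31.08
eef_pos: [437.8, -321.4, 119.1]
tool_rot: [3.141, -0.0, 1.749]
force: [0.2, 0.1, -0.5]
width: 33.7
gripper_force: 59.9
```

```bash
python3 - <<'E'
from h import *
im=snap('wrist','w12.png'); s=ctrl.read_state(); print(s['eef_pos'],s['tool_rot'],s['clock'],s['width'])
T=lambda x,y:(429.35+.984*x-.177*y, -288.5+.177*x+.984*y, 10)
print([proj(im,T(x,y)) for x,y in [(-26,64),(26,64),(26,4),(-26,4),(-26,-8),(26,-8)]])
E
```

```text
[ 438.21189383 -321.0662834   118.99777161] [ 3.14067035e+00 -2.87955179e-04  1.75019558e+00] 31.125 33.85082242533819
[array([220.5,  73.5]), array([285.3,  73.5]), array([283.3, 148.4]), array([222.8, 148.4]), array([223.2, 162.2]), array([282.9, 162.2])]
```

View pics/w12.png

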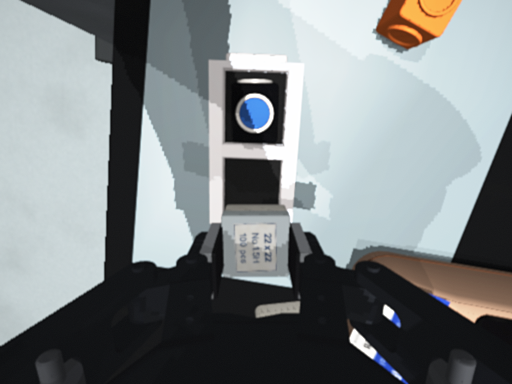

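The cube is down in its pocket, with its ring at (255,113). The square pocket's far edge is at row 158, about 3 mm further on than predicted, so I'll shift slightly, lower and release.

>>> {"name": "carry_out", "arguments": {"moves": [{"tx":0.01,"ty":-0.009,"tz":0.1,"twist":0,"fingers":0.2},{"tx":0,"ty":0,"tz":0.1,"twist":0,"fingers":0.2},{"tx":0,"ty":0,"tz":0.07,"twist":0,"fingers":0.2},{"tx":0,"ty":0,"tz":0.03,"twist":0,"fingers":0.2},{"tx":0,"ty":0,"tz":0.018,"twist":0,"fingers":0.2},{"tx":0,"ty":0,"tz":0,"twist":0,"fingers":0.2},{"tx":0,"ty":0,"tz":0,"twist":0,"fingers":0.65},{"tx":0,"ty":0,"tz":0,"twist":0,"fingers":0.65},{"tx":0,"ty":0,"tz":0,"twist":0,"fingers":0.65},{"tx":0,"ty":0,"tz":-0.08,"twist":0,"fingers":0.75},{"tx":0,"ty":0,"tz":-0.15,"twist":0,"fingers":0.75},{"tx":0,"ty":0,"tz":-0.15,"twist":0,"fingers":0.75}]}}

```text
clock: 32.62
eef_pos: [433.5, -319.1, 138.6]
tool_rot: [-3.141, -0.001, 1.748]
force: [0.1, -0.4, -0.3]
width: 64.2
gripper_force: 0.0
```

>>> {"name": "carry_out", "arguments": {"moves": [{"tx":0.15,"ty":0,"tz":-0.15,"twist":0,"fingers":0.75},{"tx":0.15,"ty":0,"tz":-0.15,"twist":0,"fingers":0.75},{"tx":0.15,"ty":0,"tz":0,"twist":0,"fingers":0.75},{"tx":0.15,"ty":0,"tz":0,"twist":0,"fingers":0.75},{"tx":0.15,"ty":0,"tz":0,"twist":0,"fingers":0.75},{"tx":0.15,"ty":0,"tz":0,"twist":0,"fingers":0.75},{"tx":0,"ty":0,"tz":0,"twist":0,"fingers":0.75},{"tx":0,"ty":0,"tz":0,"twist":0,"fingers":0.75}]}}

```text
clock: 33.62
eef_pos: [386.7, -55.5, 226.2]
tool_rot: [3.141, 0.001, 1.749]
force: [0.1, -0.2, 0.9]
width: 64.1
gripper_force: 0.0
```

```bash
python3 - <<'E'
from h import *
a=snap('top','top1.png'); b=snap('scene','scene1.png'); s=ctrl.read_state(); print(s['eef_pos'],s['clock'],s['force'])
u=a['color'][170:240,90:210]; v=a['color'][170:240,340:440]; w=b['color']
r=np.hstack([cv2.resize(u,None,fx=3.5,fy=3.5,interpolation=cv2.INTER_CUBIC),cv2.resize(v,None,fx=3.5,fy=3.5,interpolation=cv2.INTER_CUBIC)])
q=np.hstack([cv2.resize(w[130:180,165:235],(420,300),interpolation=cv2.INTER_CUBIC),cv2.resize(w[265:350,250:350],(350,300),interpolation=cv2.INTER_CUBIC)])
cv2.imwrite('pics/final.png',np.vstack([r,q]))
E
```

```text
[386.7247371  -56.38534319 226.20518263] 33.725 [ 0.55616239  0.82269939 -0.46664921]
```

View pics/final.png

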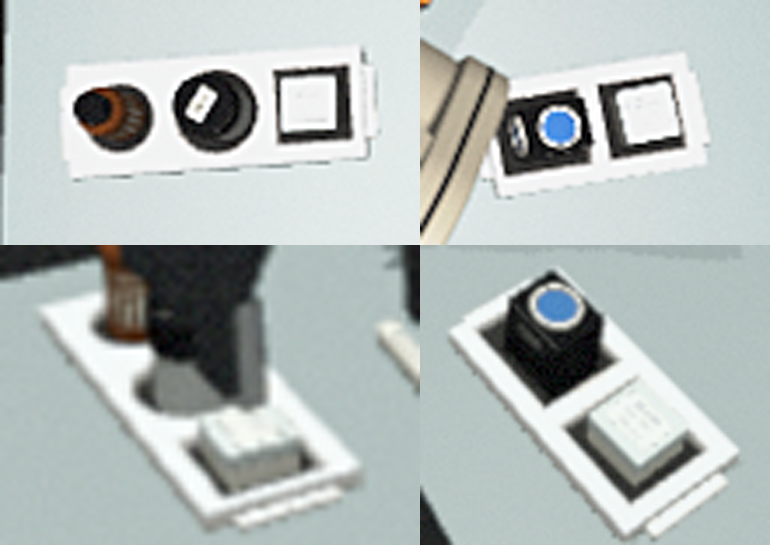

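The final views show all five things upright in the right pockets, with none riding on a rim. The gripper is clear, so I'll hand in.

```bash
python3 -c "
from cell import job; print(job.finish_job())"
```

```text
the job is handed in; nothing more can be done
None
```

Both microscope kits are made up and the job was handed in at about 34 s: the last pictures showed all five things upright in their pockets, but the hand-in returned no verdict. I made no contact with the USB stick, the marker or the look-alike cubes.

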